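Set the sprung tweezers to the scribed float gap

TASK

I need the sprung tweezers set to the 14 mm float gap scribed on the blue setting plate. Use the scraper block, not your fingers, to wipe the five brown chips off the plate into its tray, then stand the scraper back on the desk. Now pick up the tweezers, bring their points close over the plate and squeeze until one point stands over each scribed line, never nipping the points shut, and finish while still holding them there, steady, so that I can spin up the lock nut; leave everything else on the desk where it is.

Things in the scene. Friction and masses are not known exactly. Their poses are not given: they have to be found in the camera images.
- plate: Steel setting plate 120 x 120 mm, fixed, top face level, 26 mm above the desk, under blue marking dye. Origin: on the desk under the plate's centre; x points to the chip tray, z up. Two bright scribed lines run along x on the top face, at y = +7 and -7 mm (14 mm apart), from x = -40 to +40 mm. Along its other edges the 2 mm thick sheet of the tray stands out 6 to 8 mm.
- chip_tray (a point): Centre of the floor of the open chip tray, fixed to the plate: grey sheet steel, it begins at the plate's +x edge (plate x = 60 mm) and reaches to plate x = 130 mm, 132 mm wide inside, floor 2 mm above the desk, 14 mm high rims on its other three sides (lower than the plate's face).
- scraper: Scraper block standing on the desk, 150 g: a beech block with a white nylon lower edge, 18 mm thick (x), 100 mm long (y), 33 mm high, with a grip ridge on top 22 mm thick (x), 70 mm long (y), from 31 to 65 mm above the underside. Origin at the centre of the underside, z up. Either 100 mm long face can do the pushing.
- tweezers: Sprung steel tweezers, 150 mm long, 75 g, lying on their edges: the legs open and close sideways. Origin: underside, on the centre line midway between the finger plates; x points along the centre line to the points, y to the left leg, z up. The legs join at a round end 17 mm across at x = -83 mm. A loose brass lock nut on a cross rod (x = -45 mm) sticks out 24 mm to the left (+y).
- finger_plates (a point): Point midway between the ribbed finger plates, 8 mm above the tweezers' underside. Plates from x = -20 to +20 mm, 16 mm high; 33 mm over their outsides at rest, 22 mm and parallel at the 14 mm gap. The points move 1.8 mm per mm here. Squeezing takes about 0.64 N on each side per mm of width: 7 N at the 14 mm gap. They balance 3 mm behind this point.
- tip_left (a point): Centre of the red point of the left leg (+y), 62 mm ahead of the tweezers' origin, 8 mm above the underside; the leg is 5 mm high there. At rest 34 mm from tip_right; 14 mm, centre to centre, is the marked gap.
- tip_right (a point): Red point of the tweezers' right leg (-y).
- leg_left (a joint): Left leg, rad: 0 at rest (open), grows as it is squeezed inward, sprung back to 0. 0.07 is its share of the 14 mm gap; 0.12 brings the points together. Gap in mm = 34 - 142 x (leg_left + leg_right).
- leg_right (a joint): Right leg, as leg_left.
- chip1: Loose brown phenolic chip, 17 x 12 x 6 mm, 10 g, lying on the setting plate; origin at the centre of its underside.
- chip2: Loose brown phenolic chip, 14 x 14 x 7 mm, 10 g, lying on the setting plate; origin at the centre of its underside.
- chip3: Loose brown phenolic chip, 19 x 11 x 6 mm, 10 g, lying on the setting plate; origin at the centre of its underside.
- chip4: Loose brown phenolic chip, 15 x 12 x 7 mm, 10 g, lying on the setting plate; origin at the centre of its underside.
- chip5: Loose brown phenolic chip, 18 x 13 x 6 mm, 10 g, lying on the setting plate; origin at the centre of its underside.
- carburettor: Bystander: aluminium motorcycle carburettor, about 105 x 90 x 110 mm, at the back; origin under its centre.
- hex_keys: Bystander: steel hex keys in a red holder 26 x 86 mm, 92 mm high; origin under its centre.
- blow_nozzle: Bystander: chrome blow nozzle with a trigger, 230 mm long, 26 mm high, lying down at the right; origin under its handle's front end.
- idle_screw: Bystander: knurled brass idle-speed screw standing on its head, 19 mm across, 48 mm high; origin under its centre.
- jar: Bystander: amber glass jar, 64 mm across, 85 mm high; origin under its centre.
- screwdriver: Bystander: orange-handled screwdriver lying at the left; origin under its middle.
There are look-alikes about, which are no part of the job. There is more than one size of the tweezers; the job needs the largest.

How it is judged:
By the outcome, as a careful person would: the job done as asked, in the order asked, and still so for the second after the job is handed in, while the arm keeps its last pose, push and grip.
It also fails if it takes over 67 s, if anything falls off the work surface, if the arm or the gripper's body presses on something with over 40 N, if the wrist force passes 120 N, or if a joint passes its speed limit or range.

ROBOT

A 6-joint arm with a two-finger parallel gripper is mounted at the origin on the work surface. World frame = base frame: x ahead of the robot, y to its left, z up, the work surface at z = 0. Lengths are in m, angles in rad, forces in N, time in s.
With the tool pointing down it reaches from about 0.3 to 0.85 m from the base axis. Payload 4.2 kg.
Tool frame: the origin (TCP) lies midway between the tips of the shut fingers; the grasp point (between the pads) lies 19 mm behind it; z points along the fingers, y is the direction in which the jaws open and shut (so a half turn about z gives the same grasp; the last joint's range is limited). The gripper opens to 91 mm and grips with 3 to 60 N. Pads are 32 mm wide; open, the fingers measure 118 mm over their backs; the gripper's body (76 mm by 178 mm) begins 60 mm behind the grasp point.
Start: joints at [1.285, 0.32, 1.565, -0, 1.257, -0.02], TCP at [0.151, 0.555, 0.214] pointing down, gripper open.
Joint ranges: [-3.11, 3.11], [-0.84, 2.01], [0.21, 2.61], [-1.34, 4.49], [0.05, 2.63], [-2.56, 2.56]. Speed limits (rad/s): [2.57, 2.57, 3.14, 3.14, 3.14, 3.14].

INTERFACE

Orientations are given as a 3x3 rotation matrix whose columns are the frame's x, y, z axes.
In Python, from workcell import manip, viewer, spotter gives the robot as it stands.
- The arm moves only by the tool play_rows, never from a script. Its arguments are lists of equal length, an entry for each row: "translation": the shift along the world's x, y, z in cm, a list of three; "turn": the turn, a rotation vector about the world's x, y, z in degrees, a list of three. In form: {"translation": [[x, y, z], ...], "turn": [[rx, ry, rz], ...]}. A call has 1 to 12 rows; each row is the pose to reach, as a shift and turn from the pose commanded when the call began; what a row does not reach only later rows make up. A row lasts 1/10 s, in which the tool goes at most 50 mm and 8.59 degrees, less where a joint would pass 70% of its speed; a pose out of reach is approached as far as the arm can. A call with a gripper value outside its range is refused whole. "fingers" is the opening, from 0 (shut) to 1 (fully open), set as the call begins (left out, the last holds). The fingers move at their own pace and stop on an object; "newtons" is the grip in N (left out, the last holds). Time passes only in rows, so rows that repeat a pose let the fingers close. It gives the time, the measured TCP pose, the force and the opening at its end, in the units of the state.
- manip.get_obs(): the state, without advancing time (a new reading comes with each control period).
- viewer.grab_frame(name): name is "side" or "top" or "wrist"; returns (picture, depth): 420x560x3 uint8, red, green, blue; 420x560 float32, m along the optical axis (not along the pixel's ray), 0 where there is no reading.
- viewer.camera_params(name): a dict with "K" (3x3 intrinsics, pixels), "extrinsics" (4x4, takes a point from camera to world coordinates). Camera axes: x right, y down, z forward; pixel columns grow to the right and rows downward; lengths in m; the calibration is good to about 2 mm. A picture is of the moment at which its call begins: read the wrist's pose just before it. camera_params takes no time and is no camera call; for the wrist camera it gives the pose at the moment of the call.
- manip.hand_in(): hands the job in, once; it reports no verdict.
Trained networks look in the newest picture that a camera, given by its name, has taken for a name from the list of things; names that differ only in an ending like _2 or _b are one class to them, and where a whole thing is asked for, a point or a joint stands for the part that bears it (a point fixed in the world has none). Each returns a list of dicts, best first, with "conf" (0 to 1); they miss things now and then, are a little off and sometimes report something else, mostly with a low value. They report only what shows in the picture. A call takes as long as a camera call. They do not tell look-alikes from the thing itself.
- spotter.search_frame(thing, camera): "box" ([left, top, right, bottom] in pixels, round what is visible of it).
- spotter.outline_of(thing, camera): "mask" (420x560 bool, what is visible of it) and "box" ([left, top, right, bottom] in pixels, round what is visible of it).
- spotter.spot_point(thing, camera): "location" ([column, row] in pixels: a listed point, or the origin of a listed thing).
The state is a dict: "clock": time; "joint_positions": joint angles; "qd": joint speeds; "tau": joint torques, N m; "position": TCP position; "eef_rot": TCP orientation; "wrist_force": force on the tool from outside, world axes, zero at the start; "wrist_torque": the same for the moment, N m; "gripper_width": finger opening in m.
Only numpy, scipy, OpenCV 4.12 (cv2) and the standard library are available. Lean on these libraries where they do the work, as an engineer would, in place of code of your own. Each camera call takes 0.05 s, during which the arm holds its last target.

## Working session

There is one attempt and no reset: what is moved stays moved. The work goes in short steps, Python scripts to look and compute and a tool call to move; the robot and the scene stay as the last step left them, time stands still between calls to the robot, and variables do not carry over. Pictures are saved under pics/ and viewed, and the job is handed in when it is done.

Besides the shell and the picture viewer there is one more tool, called after "Request:" as a command line: name --argument value ..., lists and objects as JSON in quotes. play_rows: Moves the arm, as the interface text tells. Its arguments: {"type":"object","properties":{"translation":{"type":"array"},"turn":{"type":"array"},"fingers":{"type":"number"},"newtons":{"type":"number"}},"required":["translation","turn"]}

```bash
ls; mkdir -p pics; cat > h.py <<'E'
import numpy as np, cv2
from workcell import manip, viewer, spotter
def grab(n,name):
    p,d=viewer.grab_frame(n); cv2.imwrite(f'pics/{name}.png',p[:,:,::-1]); return p,d
def w(cam,u,v,d=None,z=None,P=None):
    P=P or viewer.camera_params(cam); K=np.array(P['K']);T=np.array(P['extrinsics'])
    r=np.array([(u-K[0,2])/K[0,0],(v-K[1,2])/K[1,1],1.])
    if z is None: p=r*d
    else:
        rw=T[:3,:3]@r; p=r*((z-T[2,3])/rw[2])
    return T[:3,:3]@p+T[:3,3]
E
python3 - <<'E'
from h import *
np.set_printoptions(precision=4,suppress=True)
o=manip.get_obs();print({k:np.array(v).round(3).tolist() for k,v in o.items()})
for c in('top','side','wrist'):
    grab(c,c+'0'); P=viewer.camera_params(c);print(c,P['K'],P['extrinsics'])
E
```

```text
pics
{'clock': 0.0, 'joint_positions': [1.285, 0.32, 1.566, -0.0, 1.257, -0.02], 'qd': [-0.0, -0.001, 0.0, 0.001, 0.0, -0.0], 'tau': [-0.0, -41.245, -23.198, 0.073, 0.046, -0.0], 'position': [0.151, 0.554, 0.213], 'eef_rot': [[-0.965, 0.263, -0.0], [0.263, 0.965, -0.002], [0.0, -0.002, -1.0]], 'wrist_force': [0.565, 0.419, 0.536], 'wrist_torque': [-0.008, -0.006, -0.015], 'gripper_width': 0.092}
top [[470.6165   0.     278.6253]
 [  0.     470.6165 204.6543]
 [  0.       0.       1.    ]] [[-0.0202 -0.9868  0.1607  0.3545]
 [-0.9997  0.0225  0.0129 -0.0024]
 [-0.0164 -0.1604 -0.9869  1.3568]
 [ 0.      0.      0.      1.    ]]
side [[402.2297   0.     284.1278]
 [  0.     402.2297 210.7807]
 [  0.       0.       1.    ]] [[-0.9961 -0.0507  0.0725  0.5012]
 [-0.0876  0.6841 -0.7241  0.767 ]
 [-0.0129 -0.7276 -0.6858  0.7984]
 [ 0.      0.      0.      1.    ]]
wrist [[342.6684   0.     281.3962]
 [  0.     342.6684 211.1522]
 [  0.       0.       1.    ]] [[ 0.2618  0.9251  0.2751  0.0719]
 [ 0.9651 -0.2507 -0.0755  0.5765]
 [-0.0009  0.2852 -0.9585  0.3845]
 [ 0.      0.      0.      1.    ]]
```

View pics/top0.png

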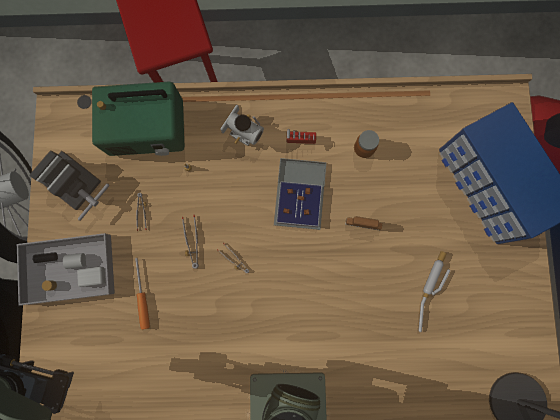

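View pics/side0.png

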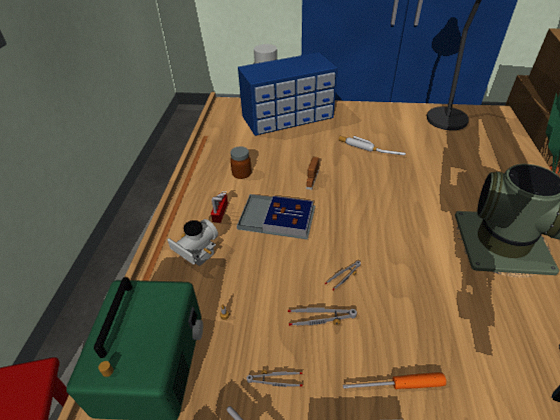

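View pics/wrist0.png

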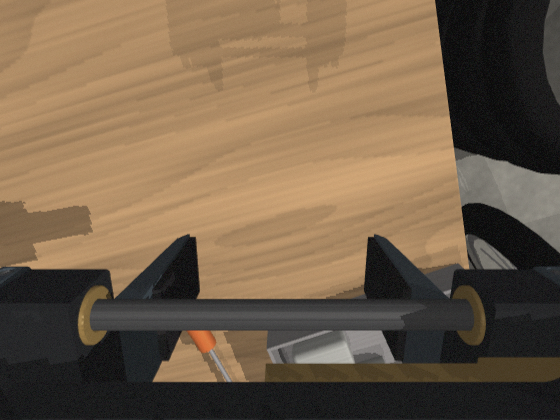

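```bash
python3 - <<'E'
from h import *
np.set_printoptions(precision=4,suppress=True)
P=viewer.camera_params('top')
for t,z in [('plate',0.0),('chip_tray',.002),('scraper',0),('tweezers',0),('finger_plates',.008),('tip_left',.008),('tip_right',.008),('chip1',.026),('carburettor',0),('hex_keys',0),('idle_screw',0),('jar',0),('screwdriver',0),('blow_nozzle',0)]:
    for r in spotter.spot_point(t,'top')[:6]:
        u,v=r['location']; print(t,round(r['conf'],2),round(u,1),round(v,1),w('top',u,v,z=z,P=P)[:2])
E
```

```text
plate 0.6 300.4 204.4 [ 0.5747 -0.0482]
plate 0.3 297.3 196.1 [ 0.5996 -0.0398]
chip_tray 0.94 302.9 172.2 [ 0.6704 -0.0581]
scraper 0.56 360.2 222.9 [ 0.5166 -0.2196]
tweezers 0.73 192.1 240.1 [0.4772 0.2679]
tweezers 0.64 140.6 212.7 [0.5608 0.4199]
tweezers 0.49 231.1 255.9 [0.4293 0.155 ]
tweezers 0.29 361.2 222.7 [ 0.5171 -0.2225]
finger_plates 0.63 140.3 215.3 [0.552  0.4181]
finger_plates 0.46 192.0 239.1 [0.4794 0.2667]
finger_plates 0.39 230.1 257.7 [0.4238 0.157 ]
tip_left 0.74 363.2 221.0 [ 0.5209 -0.2272]
tip_left 0.47 182.7 217.8 [0.5419 0.2943]
tip_right 0.44 192.4 214.5 [0.5509 0.2662]
chip1 0.61 306.6 192.0 [ 0.6062 -0.0661]
chip1 0.6 304.3 210.2 [ 0.5535 -0.058 ]
chip1 0.59 289.7 211.1 [ 0.5518 -0.0162]
chip1 0.58 288.5 186.8 [ 0.6227 -0.0145]
chip1 0.45 302.2 197.3 [ 0.591 -0.053]
carburettor 0.96 245.4 131.2 [0.801  0.1106]
carburettor 0.49 310.8 192.4 [ 0.6097 -0.0796]
hex_keys 0.85 301.6 139.4 [ 0.7713 -0.0572]
hex_keys 0.47 361.7 224.1 [ 0.513  -0.2238]
idle_screw 0.4 302.0 203.7 [ 0.5767 -0.0529]
jar 0.82 362.6 148.1 [ 0.7399 -0.2375]
screwdriver 0.95 138.5 292.7 [0.3305 0.4197]
blow_nozzle 0.75 425.6 288.1 [ 0.3272 -0.395 ]
```

Request:
play_rows --translation '[[43, -68.5, 4], [43, -68.5, 4], [43, -68.5, 4], [43, -68.5, 4], [43, -68.5, 4], [43, -68.5, 4], [43, -68.5, 4], [43, -68.5, 4], [43, -68.5, 4], [43, -68.5, 4], [43, -68.5, 4], [43, -68.5, 4]]' --turn '[[0, 0, -75], [0, 0, -75], [0, 0, -75], [0, 0, -75], [0, 0, -75], [0, 0, -75], [0, 0, -75], [0, 0, -75], [0, 0, -75], [0, 0, -75], [0, 0, -75], [0, 0, -75]]'

```text
clock: 2.05
position: [0.4704, 0.0453, 0.2441]
eef_rot: [[0.004, 1.0, 0.001], [1.0, -0.004, 0.0], [0.0, 0.001, -1.0]]
wrist_force: [0.8, 0.5, 0.7]
gripper_width: 0.0913
```

Request:
play_rows --translation '[[11, -17.5, 0], [11, -17.5, 0], [11, -17.5, 0], [11, -17.5, 0], [11, -17.5, 0], [11, -17.5, 0]]' --turn '[[0, 0, 0], [0, 0, 0], [0, 0, 0], [0, 0, 0], [0, 0, 0], [0, 0, 0]]'

```text
clock: 2.65
position: [0.5799, -0.1289, 0.2428]
eef_rot: [[0.006, 1.0, -0.001], [1.0, -0.006, 0.001], [0.001, -0.001, -1.0]]
wrist_force: [-1.1, 0.5, -0.0]
gripper_width: 0.0911
```

```bash
python3 - <<'E'
from h import *
P=viewer.camera_params('wrist');import json
p,d=grab('wrist','w1'); np.save('w1d.npy',d); json.dump({k:np.array(v).tolist() for k,v in P.items()},open('w1.json','w'))
print(manip.get_obs()['position'],P['extrinsics'])
E
```

```text
[ 0.57925609 -0.12757472  0.24316459] [[ 0.99998404 -0.00480944 -0.00296426  0.57971521]
 [-0.00545432 -0.95860649 -0.28468201 -0.0473384 ]
 [-0.0014724   0.28469364 -0.95861742  0.41406494]
 [ 0.          0.          0.          1.        ]]
```

View pics/w1.png

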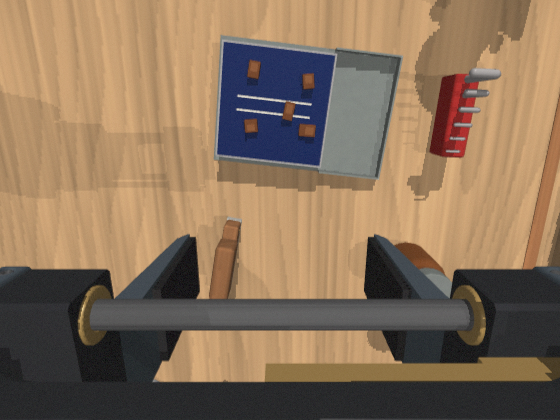

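```bash
cat > plate.py <<'E'
from h import *
import sys
def plate(img,P,cam='wrist',roi=None):
    hsv=cv2.cvtColor(img,cv2.COLOR_RGB2HSV)
    blue=((hsv[...,0]>108)&(hsv[...,0]<135)&(hsv[...,1]>120)).astype(np.uint8)
    n,l,s,c=cv2.connectedComponentsWithStats(blue)
    k=1+np.argmax(s[1:,4]); m=(l==k).astype(np.uint8)
    cs=cv2.findContours(m,0,2)[0]; h=cv2.convexHull(np.vstack(cs))
    hm=np.zeros_like(m);cv2.fillConvexPoly(hm,h,1); hm=cv2.erode(hm,np.ones((5,5)))
    wh=((img.min(2)>110)&(hm>0)).astype(np.uint8)
    rect=cv2.minAreaRect(h); box=cv2.boxPoints(rect)
    hp=np.array([w(cam,u,v,z=.026,P=P)[:2] for u,v in h[:,0]],np.float32)
    r=cv2.minAreaRect(hp); print('plate rect',r)
    n,l,s,c=cv2.connectedComponentsWithStats(wh)
    for i in range(1,n):
        if s[i,4]>25:
            v,u=np.nonzero(l==i); q=np.array([w(cam,a,b,z=.026,P=P)[:2] for a,b in zip(u,v)],np.float32)
            print('white',s[i,4],cv2.minAreaRect(q), np.rad2deg(np.arctan2(*cv2.fitLine(q,2,0,.01,.01)[[1,0],0])))
E
python3 - <<'E'
from plate import *; import json
P=json.load(open('w1.json')); img=cv2.imread('pics/w1.png')[:,:,::-1].copy()
plate(img,P); d=np.load('w1d.npy')
print(d[60:150:20,230:320:20])
for u,v in [(221,37),(337,50),(319,168),(216,157)]: print(w('wrist',u,v,z=.026,P=P), w('wrist',u,v,d[v+3,u+(5 if u<300 else -5)],P=P))
for u,v in [(253,69),(308,80),(288,110),(250,126),(307,131)]: print('chip',w('wrist',u,v,z=.031,P=P))
E
```

```text
plate rect ((0.5703085064888, -0.04412217438220978), (0.11472547799348831, 0.11475620418787003), 83.26221466064453)
white 134 ((0.5573140978813171, -0.03554023802280426), (0.0028055913280695677, 0.05190958455204964), 83.1758041381836) -6.7539687
white 58 ((0.5987259745597839, -0.04044508934020996), (0.002680061850696802, 0.025066563859581947), 82.89409637451172) -8.139494
white 127 ((0.5548887252807617, -0.04935837909579277), (0.002756248228251934, 0.05032392591238022), 83.22358703613281) -6.799538
white 45 ((0.6005277037620544, -0.05478494241833687), (0.0026690950617194176, 0.017753932625055313), 83.57952880859375) -6.5574946
[[0.3586411  0.35235414 0.35687953 0.35809585 0.35564217]
 [0.3639751  0.36140648 0.3623374  0.36247632 0.35440788]
 [0.36904123 0.36859462 0.36794743 0.36851195 0.36732316]
 [0.37423    0.366675   0.3738003  0.3687599  0.3729501 ]
 [0.38106588 0.38059548 0.3807101  0.37996796 0.3797906 ]]
[0.51752543 0.02424339 0.026     ] [0.51740833 0.02437818 0.02526928]
[0.63709053 0.0113475  0.026     ] [0.63744224 0.01170725 0.02362117]
[ 0.62160969 -0.11154437  0.026     ] [ 0.62460327 -0.11613221 -0.00172924]
[ 0.50504953 -0.09845172  0.026     ] [ 0.5005527  -0.10153008  0.00262833]
chip [ 0.54988555 -0.00697615  0.031     ]
chip [ 0.60716611 -0.01799408  0.031     ]
chip [ 0.58622772 -0.04800564  0.031     ]
chip [ 0.54495654 -0.06444817  0.031     ]
chip [ 0.60694295 -0.07007813  0.031     ]
```

Request:
play_rows --translation '[[-6, -17, 0], [-6, -17, 0], [-6, -17, 0], [-6, -17, 0], [-6, -17, 0]]' --turn '[[0, 0, 0], [0, 0, 0], [0, 0, 0], [0, 0, 0], [0, 0, 0]]'

```text
clock: 3.2
position: [0.5179, -0.2991, 0.244]
eef_rot: [[0.007, 1.0, -0.0], [1.0, -0.007, -0.001], [-0.001, -0.0, -1.0]]
wrist_force: [0.6, 0.4, -0.9]
gripper_width: 0.0911
```

```bash
python3 - <<'E'
from h import *
P=viewer.camera_params('wrist');import json
p,d=grab('wrist','w2'); np.save('w2d.npy',d); json.dump({k:np.array(v).tolist() for k,v in P.items()},open('w2.json','w'))
print(manip.get_obs()['position'])
for r in spotter.outline_of('scraper','wrist')[:2]:
    print(r['conf'],r['box']); m=r['mask']
    v,u=np.nonzero(m&(d>0)); q=np.array([w('wrist',a,b,d[b,a],P=P) for a,b in zip(u,v)])
    for lo,hi in((.055,.075),(.028,.04)):
        s=q[(q[:,2]>lo)&(q[:,2]<hi)]
        if len(s)>20: print(lo,len(s),np.median(s[:,2]),cv2.minAreaRect(s[:,:2].astype(np.float32)))
E
```

```text
[ 0.51878431 -0.29726523  0.24401681]
```

View pics/w2.png

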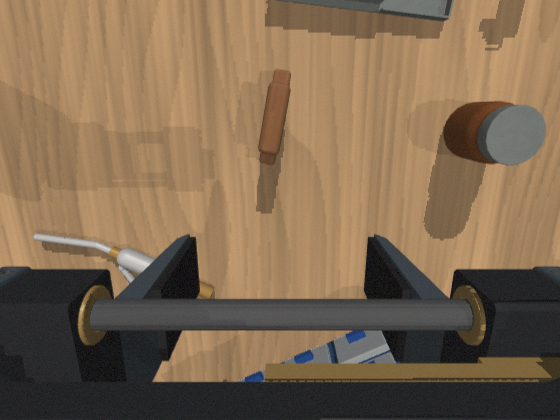

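```bash
python3 - <<'E'
from h import *
import json
d=np.load('w2d.npy');P=json.load(open('w2.json'))
V,U=np.mgrid[55:185,235:320]; q=np.array([w('wrist',a,b,d[b,a],P=P) for a,b in zip(U.ravel(),V.ravel()) if d[b,a]>0])
print(np.histogram(q[:,2],bins=np.arange(-.02,.09,.01)))
for lo,hi in((.057,.08),(.024,.042),(.015,.08)):
    s=q[(q[:,2]>lo)&(q[:,2]<hi)].astype(np.float32)
    l=cv2.fitLine(s[:,:2],2,0,.01,.01).ravel()
    print(lo,len(s),np.median(s[:,2]),cv2.minAreaRect(s[:,:2]),l,np.rad2deg(np.arctan2(l[1],l[0])))
for u,v in[(277,84),(290,85),(260,152),(277,152)]: print(w('wrist',u,v,z=.065,P=P))
E
```

```text
(array([   0, 2301, 6752,    0,    4,  374,    0,   11, 1554,    0]), array([-0.02, -0.01,  0.  ,  0.01,  0.02,  0.03,  0.04,  0.05,  0.06,
        0.07,  0.08]))Traceback (most recent call last):
  File "<stdin>", line 9, in <module>
cv2.error: OpenCV(4.12.0) /io/opencv/modules/imgproc/src/convhull.cpp:143: error: (-215:Assertion failed) total >= 0 && (depth == CV_32F || depth == CV_32S) in function 'convexHull'
```

```bash
python3 - <<'E'
from h import *
import json
d=np.load('w2d.npy');P=json.load(open('w2.json'))
V,U=np.mgrid[55:185,235:320]; q=np.array([w('wrist',a,b,d[b,a],P=P) for a,b in zip(U.ravel(),V.ravel()) if d[b,a]>0])
for lo,hi in((.057,.08),(.024,.042),(.015,.08)):
    s=np.ascontiguousarray(q[(q[:,2]>lo)&(q[:,2]<hi)][:,:2]).astype(np.float32)
    l=cv2.fitLine(s,2,0,.01,.01).ravel()
    print(lo,len(s),s.mean(0),cv2.minAreaRect(s),np.rad2deg(np.arctan2(l[1],l[0])))
for u,v in[(277,84),(290,85),(260,152),(277,152)]: print(w('wrist',u,v,z=.065,P=P))
E
```

```text
0.057 1565 [ 0.5098012  -0.22651158] ((0.509533166885376, -0.22765639424324036), (0.06998530775308609, 0.02199493907392025), 79.01606750488281) 79.01574
0.024 377 [ 0.5110397  -0.21986297] ((0.5095493197441101, -0.22758786380290985), (0.09999432414770126, 0.017923183739185333), 79.058349609375) 78.96163
0.015 1943 [ 0.5100499  -0.22520374] ((0.5095458030700684, -0.22759093344211578), (0.0999942347407341, 0.02199493907392025), 79.01606750488281) 78.97577
[ 0.5133604  -0.19448777  0.065     ]
[ 0.52584143 -0.19546234  0.065     ]
[ 0.49551172 -0.25917708  0.065     ]
[ 0.51275188 -0.25927447  0.065     ]
```

Request:
play_rows --translation '[[-0.9, 7.0, -4], [-0.9, 7.0, -8], [-0.9, 7.0, -13], [-0.9, 7.0, -13], [-0.9, 7.0, -13]]' --turn '[[0, 0, -5], [0, 0, -10.6], [0, 0, -10.6], [0, 0, -10.6], [0, 0, -10.6]]'

```text
clock: 3.8
position: [0.5103, -0.2258, 0.1128]
eef_rot: [[0.185, 0.983, -0.003], [0.983, -0.185, 0.002], [0.001, -0.003, -1.0]]
wrist_force: [-0.4, -0.5, -0.6]
gripper_width: 0.0917
```

```bash
python3 - <<'E'
from h import *
grab('wrist','w3'); print(manip.get_obs()['position'], manip.get_obs()['wrist_force'])
E
```

```text
[ 0.51177503 -0.22716336  0.11474334] [-0.02894266 -0.21684643  1.11956081]
```

View pics/w3.png

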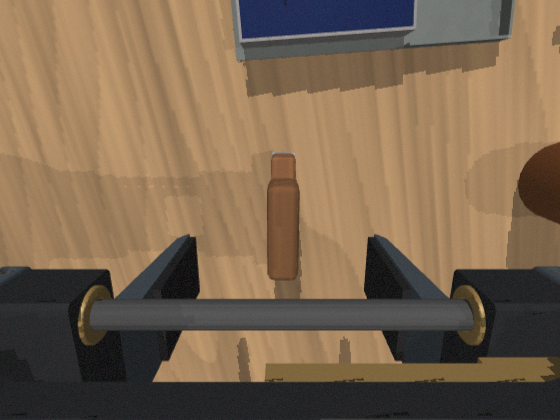

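Request:
play_rows --translation '[[0, 0, -4], [0, 0, -8.1], [0, 0, -8.1], [0, 0, -8.1]]' --turn '[[0, 0, 0], [0, 0, 0], [0, 0, 0], [0, 0, 0]]'

```text
clock: 4.25
position: [0.5124, -0.2286, 0.0347]
eef_rot: [[0.188, 0.982, 0.003], [0.982, -0.188, -0.001], [-0.001, 0.003, -1.0]]
wrist_force: [0.6, 0.3, 0.9]
gripper_width: 0.0908
```

Request:
play_rows --translation '[[0, 0, 0], [0, 0, 0], [0, 0, 0], [0, 0, 0], [0, 0, 0], [0, 0, 0]]' --turn '[[0, 0, 0], [0, 0, 0], [0, 0, 0], [0, 0, 0], [0, 0, 0], [0, 0, 0]]' --fingers 0 --newtons 35

```text
clock: 4.85
position: [0.5106, -0.2277, 0.0327]
eef_rot: [[0.188, 0.982, 0.0], [0.982, -0.188, -0.0], [-0.0, 0.0, -1.0]]
wrist_force: [-0.4, 0.1, -1.1]
gripper_width: 0.0461
```

Request:
play_rows --translation '[[0, 0, 0], [0, 0, 0], [0, 0, 0], [0, 0, 0], [0, 0, 0], [0, 0, 0]]' --turn '[[0, 0, 0], [0, 0, 0], [0, 0, 0], [0, 0, 0], [0, 0, 0], [0, 0, 0]]' --fingers 0 --newtons 35

```text
clock: 5.45
position: [0.5106, -0.2277, 0.0325]
eef_rot: [[0.188, 0.982, -0.0], [0.982, -0.188, 0.0], [0.0, -0.0, -1.0]]
wrist_force: [0.2, -1.0, -1.3]
gripper_width: 0.0216
```

Request:
play_rows --translation '[[0, 0, 3], [0, 0, 6.6], [0.2, 4, 6.6], [0.4, 8.5, 6.6], [0.6, 13, 6.6], [0.9, 17, 6.6], [0.9, 19.4, 6.6], [0.9, 19.4, 6.6], [0.9, 19.4, 6.6]]' --turn '[[0, 0, 0], [0, 0, 0], [0, 0, 1], [0, 0, 2], [0, 0, 3], [0, 0, 4.1], [0, 0, 4.1], [0, 0, 4.1], [0, 0, 4.1]]'

```text
clock: 6.35
position: [0.5195, -0.0336, 0.0985]
eef_rot: [[0.116, 0.993, -0.0], [0.993, -0.116, -0.001], [-0.001, -0.0, -1.0]]
wrist_force: [0.2, -0.2, -1.4]
gripper_width: 0.0216
```

```bash
python3 - <<'E'
from h import *
grab('wrist','w4');grab('side','s4'); print(manip.get_obs()['position'], manip.get_obs()['wrist_force'])
E
```

```text
[ 0.51960109 -0.03454892  0.09852751] [-1.33039378 -0.04277192 -1.30461525]
```

View pics/w4.png

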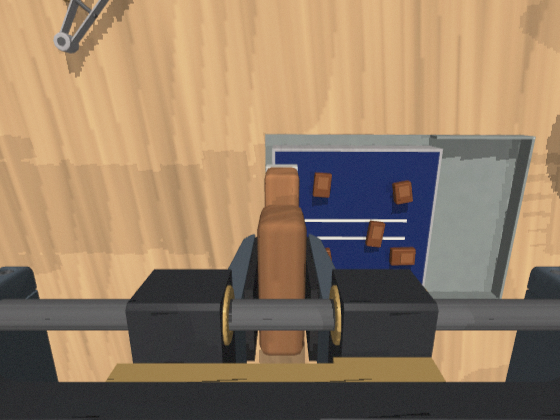

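View pics/s4.png

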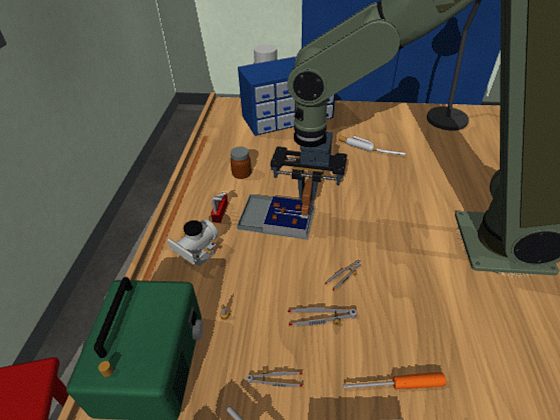

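Request:
play_rows --translation '[[0, 0, -2], [0, 0, -3.4], [0, 0, -3.8], [0, 0, -4.0], [0, 0, -4.0]]' --turn '[[0, 0, 0], [0, 0, 0], [0, 0, 0], [0, 0, 0], [0, 0, 0]]'

```text
clock: 6.95
position: [0.52, -0.0343, 0.059]
eef_rot: [[0.118, 0.993, 0.001], [0.993, -0.118, -0.0], [-0.0, 0.001, -1.0]]
wrist_force: [-0.5, -0.1, -1.4]
gripper_width: 0.0217
```

Request:
play_rows --translation '[[0, 0, -0.1], [0, 0, -0.1], [0, 0, -0.1]]' --turn '[[0, 0, 0], [0, 0, 0], [0, 0, 0]]'

```text
clock: 7.25
position: [0.5205, -0.0341, 0.0585]
eef_rot: [[0.117, 0.993, 0.002], [0.993, -0.117, -0.001], [-0.0, 0.002, -1.0]]
wrist_force: [-0.6, -1.7, 4.0]
gripper_width: 0.0216
```

Request:
play_rows --translation '[[0.99, -0.12, 0], [1.99, -0.24, 0], [2.98, -0.35, 0], [3.97, -0.47, 0], [4.97, -0.59, 0], [5.96, -0.71, 0], [6.95, -0.82, 0], [7.94, -0.94, 0], [8.94, -1.06, 0], [9.93, -1.18, 0.1], [10.9, -1.29, 0.1], [11.6, -1.37, 0.1]]' --turn '[[0, 0, 0], [0, 0, 0], [0, 0, 0], [0, 0, 0], [0, 0, 0], [0, 0, 0], [0, 0, 0], [0, 0, 0], [0, 0, 0], [0, 0, 0], [0, 0, 0], [0, 0, 0]]'

```text
clock: 8.45
position: [0.6359, -0.0473, 0.0585]
eef_rot: [[0.117, 0.993, -0.001], [0.993, -0.117, 0.0], [0.0, -0.001, -1.0]]
wrist_force: [-2.5, -0.2, 4.0]
gripper_width: 0.0219
```

```bash
python3 - <<'E'
from h import *
grab('wrist','w5'); print(manip.get_obs()['position'], manip.get_obs()['wrist_force'])
E
```

```text
[ 0.63724563 -0.04751012  0.05854249] [-0.31271334 -0.56218201  2.76855199]
```

View pics/w5.png

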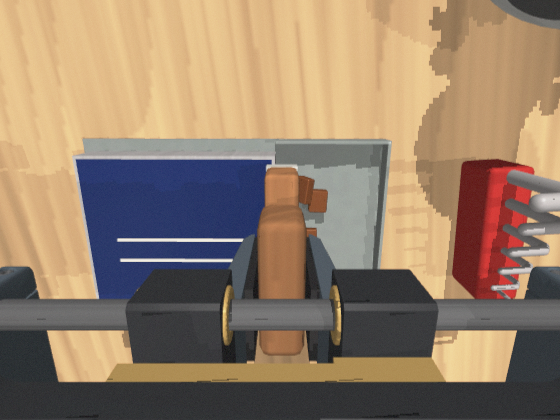

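Request:
play_rows --translation '[[0, 0, 3], [0, 0, 7], [-1, -4, 10], [-2, -8, 12], [-2, -8, 12], [-2, -8, 12]]' --turn '[[0, 0, 0], [0, 0, 0], [0, 0, 0], [0, 0, 0], [0, 0, 0], [0, 0, 0]]'

```text
clock: 9.1
position: [0.6157, -0.1281, 0.1786]
eef_rot: [[0.119, 0.993, 0.001], [0.993, -0.119, 0.0], [0.001, 0.001, -1.0]]
wrist_force: [0.5, -1.0, -1.8]
gripper_width: 0.0218
```

```bash
python3 - <<'E'
from h import *
import json
P=viewer.camera_params('wrist')
p,d=grab('wrist','w6'); print(manip.get_obs()['position']); json.dump({k:np.array(v).tolist() for k,v in P.items()},open('w6.json','w'))
from plate import plate
plate(p,P)
E
```

```text
[ 0.61541009 -0.12712665  0.17767093]
plate rect ((0.570269763469696, -0.043773576617240906), (0.11408174782991409, 0.11518625915050507), 83.20915222167969)
white 268 ((0.571230947971344, -0.0369672030210495), (0.0017245946219190955, 0.08039967715740204), 83.2047348022461) -6.7927346
white 323 ((0.5693256855010986, -0.051258787512779236), (0.0026558851823210716, 0.08044376224279404), 83.2034912109375) -6.419234
white 45 ((0.6078909635543823, -0.09634821116924286), (0.012443521991372108, 0.005198618397116661), 24.173786163330078) 13.479388
```

View pics/w6.png

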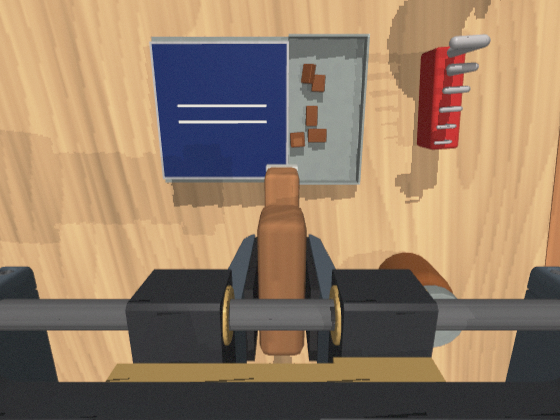

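Request:
play_rows --translation '[[-3.5, -3.5, 0], [-7, -7, -3], [-10.5, -10, -6], [-10.5, -10, -10], [-10.5, -10, -12.5], [-10.5, -10, -13.5], [-10.5, -10, -14.2], [-10.5, -10, -14.5], [-10.5, -10, -14.6]]' --turn '[[0, 0, 0], [0, 0, -2], [0, 0, -4.1], [0, 0, -4.1], [0, 0, -4.1], [0, 0, -4.1], [0, 0, -4.1], [0, 0, -4.1], [0, 0, -4.1]]'

```text
clock: 10.05
position: [0.5118, -0.2272, 0.0332]
eef_rot: [[0.187, 0.982, 0.002], [0.982, -0.187, -0.001], [-0.0, 0.002, -1.0]]
wrist_force: [0.4, 0.4, -1.6]
gripper_width: 0.0222
```

Request:
play_rows --translation '[[0, 0, -0.1], [0, 0, -0.1], [0, 0, -0.1]]' --turn '[[0, 0, 0], [0, 0, 0], [0, 0, 0]]'

```text
clock: 10.35
position: [0.5115, -0.2276, 0.0325]
eef_rot: [[0.188, 0.982, 0.002], [0.982, -0.188, -0.001], [-0.0, 0.002, -1.0]]
wrist_force: [1.7, 1.6, 1.3]
gripper_width: 0.0222
```

Request:
play_rows --translation '[[0, 0, 0], [0, 0, 0], [0, 0, 0], [0, 0, 0], [0, 0, 0], [0, 0, 0], [0, 0, 0]]' --turn '[[0, 0, 0], [0, 0, 0], [0, 0, 0], [0, 0, 0], [0, 0, 0], [0, 0, 0], [0, 0, 0]]' --fingers 0.65

```text
clock: 11.05
position: [0.5106, -0.2274, 0.0316]
eef_rot: [[0.188, 0.982, 0.0], [0.982, -0.188, 0.0], [0.0, 0.0, -1.0]]
wrist_force: [0.0, -0.1, 0.5]
gripper_width: 0.0594
```

Request:
play_rows --translation '[[0, 0, 4], [0, 0, 9], [0, 0, 14], [-1, 4, 17], [-3, 8, 19], [-4, 12, 21], [-5, 16, 21], [-6, 20, 21], [-7, 25, 21], [-8, 30, 21], [-9, 35, 21], [-9, 40, 21]]' --turn '[[0, 0, 0], [0, 0, 0], [0, 0, 0], [0, 0, -8], [0, 0, -16], [0, 0, -24], [0, 0, -32], [0, 0, -40], [0, 0, -48], [0, 0, -56], [0, 0, -64], [0, 0, -69]]'

```text
clock: 12.25
position: [0.4222, 0.143, 0.2419]
eef_rot: [[0.983, 0.185, 0.0], [0.185, -0.983, -0.0], [0.0, 0.0, -1.0]]
wrist_force: [1.0, -0.1, -0.7]
gripper_width: 0.0594
```

Request:
play_rows --translation '[[0, 4.5, 0], [0, 8.5, 0], [0, 8.5, 0], [0, 8.5, 0]]' --turn '[[0, 0, 0], [0, 0, 0], [0, 0, 0], [0, 0, 0]]'

```text
clock: 12.65
position: [0.4228, 0.2271, 0.2413]
eef_rot: [[0.981, 0.192, -0.001], [0.192, -0.981, -0.001], [-0.001, 0.001, -1.0]]
wrist_force: [0.1, -0.8, -0.9]
gripper_width: 0.0594
```

```bash
python3 - <<'E'
from h import *
import json
P=viewer.camera_params('wrist')
p,d=grab('wrist','w7'); np.save('w7d.npy',d); print(manip.get_obs()['position']); json.dump({k:np.array(v).tolist() for k,v in P.items()},open('w7.json','w'))
for t,z in (('tweezers',0),('finger_plates',.008),('tip_left',.008),('tip_right',.008)):
    for r in spotter.spot_point(t,'wrist')[:4]:
        u,v=r['location']; print(t,round(r['conf'],2),round(u,1),round(v,1),w('wrist',u,v,z=z,P=P)[:2].round(4))
grab('top','t7')
E
```

```text
[0.42294329 0.2262183  0.24140646]
tweezers 0.75 338.1 187.0 [0.4244 0.1569]
tweezers 0.63 256.1 117.5 [0.4863 0.2701]
tweezers 0.62 131.6 30.8 [0.5497 0.4183]
finger_plates 0.9 135.0 29.5 [0.5507 0.4115]
finger_plates 0.82 340.8 192.4 [0.4201 0.1538]
finger_plates 0.72 255.7 119.6 [0.4842 0.2696]
tip_left 0.86 239.3 65.4 [0.5372 0.2971]
tip_left 0.86 143.6 74.5 [0.5077 0.3989]
tip_left 0.7 311.7 162.0 [0.4493 0.1964]
tip_right 0.88 118.1 67.4 [0.5096 0.4269]
tip_right 0.79 273.5 66.2 [0.5436 0.2602]
```

View pics/w7.png

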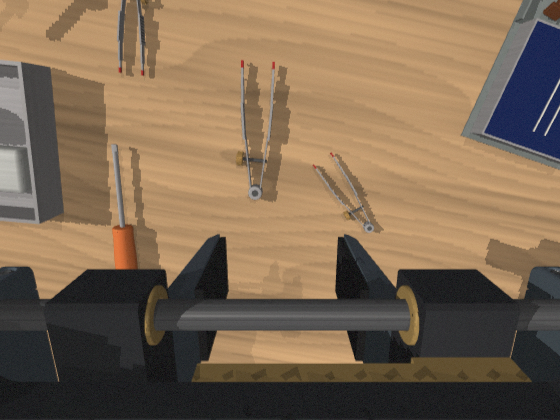

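View pics/t7.png

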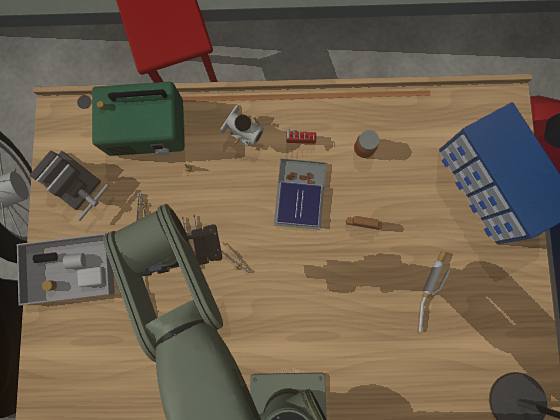

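```bash
python3 - <<'E'
from h import *
import json
P=json.load(open('w7.json')); img=cv2.imread('pics/w7.png')
hsv=cv2.cvtColor(img,cv2.COLOR_BGR2HSV)
red=(((hsv[...,0]<6)|(hsv[...,0]>174))&(hsv[...,1]>170)&(hsv[...,2]>90)).astype(np.uint8)
n,l,s,c=cv2.connectedComponentsWithStats(red)
for i in range(1,n):
    if s[i,4]>5: print(s[i],c[i],w('wrist',*c[i],z=.008,P=P))
e=w('wrist',255,193,z=.012,P=P);print('end',e)
d=np.load('w7d.npy')
V,U=np.mgrid[55:205,225:285]; q=np.array([np.r_[w('wrist',a,b,d[b,a],P=P),a,b] for a,b in zip(U.ravel(),V.ravel()) if d[b,a]>0])
print(np.histogram(q[:,2],bins=np.arange(-.012,.04,.004)))
cv2.imwrite('pics/w7c.png',cv2.resize(img[50:210,200:300],None,fx=3.5,fy=3.5,interpolation=cv2.INTER_CUBIC))
E
```

```text
[241  61   2   6  12] [241.5  63.5] [0.53951819 0.295015   0.008     ]
[273  62   2   6   8] [273.25  64.5 ] [0.54521289 0.26083289 0.008     ]
[119  68   2   4   8] [119.5  69.5] [0.50770173 0.42525589 0.008     ]
end [0.40027762 0.25556617 0.012     ]
(array([   0,    0, 1961, 6030,   58,  205,  461,  244,    0,    0,    0,
          0]), array([-0.012, -0.008, -0.004,  0.   ,  0.004,  0.008,  0.012,  0.016,
        0.02 ,  0.024,  0.028,  0.032,  0.036]))
```

View pics/w7c.png

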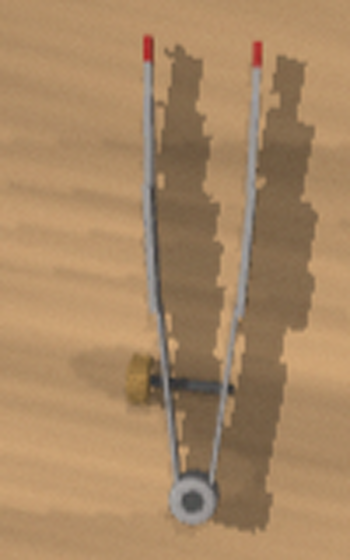

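Request:
play_rows --translation '[[3, 2, -4], [5.8, 4.2, -8], [5.8, 4.2, -12], [5.8, 4.2, -16], [5.8, 4.2, -18], [5.8, 4.2, -18], [5.8, 4.2, -18]]' --turn '[[0, 0, -1], [0, 0, -1.9], [0, 0, -1.9], [0, 0, -1.9], [0, 0, -1.9], [0, 0, -1.9], [0, 0, -1.9]]'

```text
clock: 13.65
position: [0.4819, 0.2685, 0.0622]
eef_rot: [[0.988, 0.156, 0.001], [0.156, -0.988, 0.0], [0.001, -0.0, -1.0]]
wrist_force: [-0.8, -0.4, 0.0]
gripper_width: 0.0593
```

```bash
python3 - <<'E'
from h import *
import json
P=viewer.camera_params('wrist')
img,d=grab('wrist','w8'); o=manip.get_obs(); print(o['position'],o['eef_rot'])
hsv=cv2.cvtColor(img,cv2.COLOR_RGB2HSV)
red=(((hsv[...,0]<6)|(hsv[...,0]>174))&(hsv[...,1]>170)&(hsv[...,2]>90)).astype(np.uint8)
n,l,s,c=cv2.connectedComponentsWithStats(red)
R=np.array(o['eef_rot']);T=np.array(o['position'])
for i in range(1,n):
    if s[i,4]>8: q=w('wrist',*c[i],z=.008,P=P); print(s[i,4],c[i],q, R.T@(q-T))
E
```

```text
[0.48248261 0.26889621 0.06307728] [[ 9.87654159e-01  1.56630230e-01  2.49662304e-03]
 [ 1.56627586e-01 -9.87656977e-01  1.22246764e-03]
 [ 2.65728256e-03 -8.16335209e-04 -9.99996136e-01]]
36 [256.83333333 139.91666667] [0.53967682 0.29452135 0.008     ] [ 0.06035535 -0.01630554  0.05525118]
44 [309.59090909 141.        ] [0.54436883 0.2607149  0.008     ] [0.05969441 0.01781854 0.05522157]
20 [ 52.35 156.95] [0.50768184 0.42548301 0.008     ] [ 0.04926759 -0.15066213  0.0553314 ]
20 [ 90.05 159.85] [0.50965365 0.40105168 0.008     ] [ 0.04738842 -0.1262235   0.05530645]
```

View pics/w8.png

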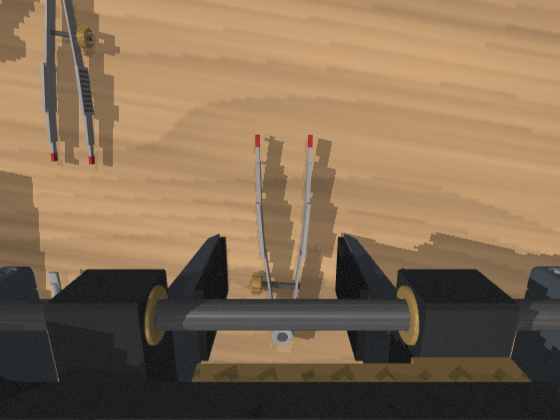

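Request:
play_rows --translation '[[-0.2, -0.1, -3], [-0.2, -0.1, -5], [-0.2, -0.1, -5.6], [-0.2, -0.1, -5.6], [-0.2, -0.1, -5.6]]' --turn '[[0, 0, 0], [0, 0, 0], [0, 0, 0], [0, 0, 0], [0, 0, 0]]'

```text
clock: 14.2
position: [0.4805, 0.2683, 0.0072]
eef_rot: [[0.988, 0.157, 0.003], [0.157, -0.988, 0.001], [0.003, -0.001, -1.0]]
wrist_force: [1.0, -0.1, -0.6]
gripper_width: 0.0593
```

Request:
play_rows --translation '[[0, 0, -0.3], [0, 0, -0.3], [0, 0, -0.3], [0, 0, -0.3], [0, 0, -0.3], [0, 0, -0.3], [0, 0, -0.3]]' --turn '[[0, 0, 0], [0, 0, 0], [0, 0, 0], [0, 0, 0], [0, 0, 0], [0, 0, 0], [0, 0, 0]]' --fingers 0.3 --newtons 15

```text
clock: 14.9
position: [0.4795, 0.2678, 0.0029]
eef_rot: [[0.988, 0.157, 0.001], [0.157, -0.988, 0.0], [0.001, -0.0, -1.0]]
wrist_force: [-0.5, -0.6, 3.8]
gripper_width: 0.0274
```

```bash
cat > tips.py <<'E'
from h import *
def tips(name,z):
    o=manip.get_obs();P=viewer.camera_params('wrist')
    img,d=grab('wrist',name); print(o['position'].round(4),np.rad2deg(np.arctan2(o['eef_rot'][1][0],o['eef_rot'][0][0])),o['wrist_force'],o['gripper_width'])
    hsv=cv2.cvtColor(img,cv2.COLOR_RGB2HSV)
    red=(((hsv[...,0]<6)|(hsv[...,0]>174))&(hsv[...,1]>170)&(hsv[...,2]>90)).astype(np.uint8)
    n,l,s,c=cv2.connectedComponentsWithStats(red)
    R=np.array(o['eef_rot']);T=np.array(o['position']);out=[]
    for i in range(1,n):
        if s[i,4]>8 and 200<c[i][0]<360 and 90<c[i][1]<300: q=w('wrist',*c[i],z=z,P=P); out.append(q); print(s[i],c[i].round(2),q.round(4), (R.T@(q-T)).round(4), 'd',np.median(d[l==i]))
    if len(out)==2: print('gap',np.linalg.norm(out[0]-out[1]))
    return img,P,out,d
E
python3 -c "
from tips import *
tips('w9',.008)"
```

```text
[0.4795 0.2678 0.0029] 9.056889471097264 [-0.53474536 -0.59350963  3.80277193] 0.027392585217729068
[255 139   5  16  78] [256.99 146.31] [0.5399 0.29   0.008 ] [ 0.0631 -0.0124 -0.005 ] d 0.16113219
[304 139   5  16  77] [305.97 146.21] [0.5437 0.2669 0.008 ] [ 0.0632  0.011  -0.005 ] d 0.16108678
gap 0.02346192908377813
```

View pics/w9.png

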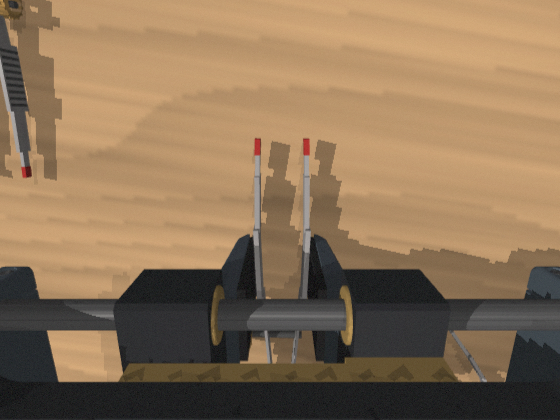

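Request:
play_rows --translation '[[0, 0, 0.5], [0, 0, 2], [0, 0, 4], [0, 0, 6], [0, 0, 8], [0, -1, 9], [0, -3, 9], [0, -6, 9], [0, -9, 9], [0.2, -12, 9], [0.4, -15, 9], [0.6, -18, 9]]' --turn '[[0, 0, 0], [0, 0, 0], [0, 0, 0], [0, 0, 0], [0, 0, 0], [0, 0, 0], [0, 0, -2], [0, 0, -4], [0, 0, -6], [0, 0, -8], [0, 0, -10], [0, 0, -12]]'

```text
clock: 16.15
position: [0.4843, 0.0859, 0.0921]
eef_rot: [[0.999, -0.053, -0.002], [-0.053, -0.999, -0.0], [-0.001, 0.001, -1.0]]
wrist_force: [0.3, 0.5, -1.0]
gripper_width: 0.0275
```

Request:
play_rows --translation '[[0.2, -3, 0], [0.2, -6, 0], [0.2, -9, 0], [0.2, -11, 0], [0.2, -12, 0], [0.2, -12.3, 0], [0.2, -12.3, 0], [0.2, -12.3, 0]]' --turn '[[0, 0, -1.5], [0, 0, -3], [0, 0, -3.9], [0, 0, -3.9], [0, 0, -3.9], [0, 0, -3.9], [0, 0, -3.9], [0, 0, -3.9]]'

```text
clock: 16.95
position: [0.4871, -0.0346, 0.0925]
eef_rot: [[0.993, -0.118, -0.0], [-0.118, -0.993, 0.0], [-0.0, -0.0, -1.0]]
wrist_force: [0.3, -0.0, -0.4]
gripper_width: 0.0271
```

```bash
python3 -c "
from tips import *
from plate import plate
img,P,o,d=tips('w10',.098)
plate(img,P);grab('side','s10')"
```

```text
[ 0.4871 -0.0346  0.0925] -6.8037486345385005 [ 0.30789892 -0.03154152 -0.41995088] 0.027143238069690375
[255 139   6  16  83] [257.11 146.35] [ 0.5511 -0.03    0.098 ] [ 0.063  -0.0121 -0.0055] d 0.1608339
[303 139   6  16  84] [305.8  146.11] [ 0.5484 -0.0531  0.098 ] [ 0.0631  0.0111 -0.0055] d 0.16114688
gap 0.023253068060739034
plate rect ((0.5708951354026794, -0.04424811899662018), (0.11554022878408432, 0.11470971256494522), 83.23680114746094)
white 451 ((0.5716534852981567, -0.037290140986442566), (0.002297832630574703, 0.08045326173305511), 83.20797729492188) -6.750966
white 440 ((0.5699941515922546, -0.051282867789268494), (0.0020132693462073803, 0.08045307546854019), 83.7074966430664) -6.7884717
white 163 ((0.5279629826545715, -0.021352851763367653), (0.003538720775395632, 0.021199341863393784), 82.17440795898438) -9.109675
white 176 ((0.5238872170448303, -0.05575955659151077), (0.004245645832270384, 0.02119380049407482), 84.28246307373047) -5.6695614
```

View pics/w10.png

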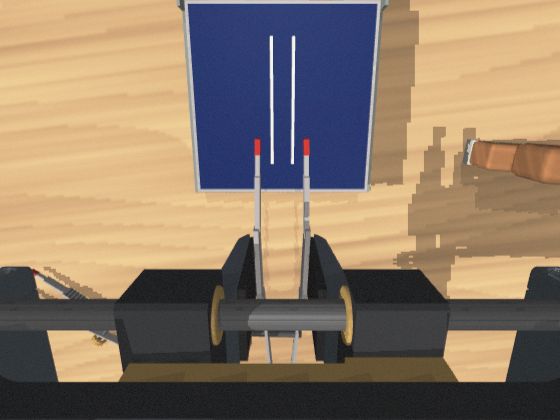

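View pics/s10.png

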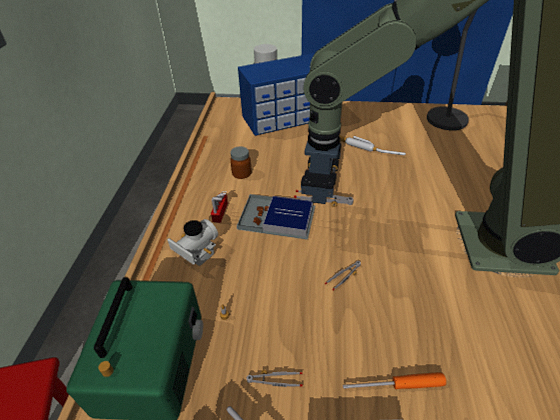

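Request:
play_rows --translation '[[0, 0, -2], [0, 0, -4], [0, 0, -5], [0, 0, -5.5], [0, 0, -5.7], [0, 0, -5.7]]' --turn '[[0, 0, 0], [0, 0, 0], [0, 0, 0], [0, 0, 0], [0, 0, 0], [0, 0, 0]]'

```text
clock: 17.65
position: [0.4876, -0.0352, 0.0359]
eef_rot: [[0.993, -0.119, 0.001], [-0.119, -0.993, -0.0], [0.001, 0.0, -1.0]]
wrist_force: [-0.1, -0.3, 0.0]
gripper_width: 0.0272
```

Request:
play_rows --translation '[[0, 0, 0], [0, 0, 0], [0, 0, 0], [0, 0, 0], [0, 0, 0]]' --turn '[[0, 0, 0], [0, 0, 0], [0, 0, 0], [0, 0, 0], [0, 0, 0]]' --fingers 0.25

```text
clock: 18.15
position: [0.4873, -0.0353, 0.0357]
eef_rot: [[0.993, -0.119, 0.0], [-0.119, -0.993, -0.0], [0.0, 0.0, -1.0]]
wrist_force: [0.3, -0.0, -0.6]
gripper_width: 0.0231
```

```bash
python3 -c "
from tips import *
from plate import plate
img,P,o,d=tips('w11',.040)
plate(img,P);grab('side','s11')"
```

```text
[ 0.4873 -0.0353  0.0357] -6.84828976958354 [ 0.27505368 -0.0040315  -0.57846921] 0.02310353567697025
[262 139   5  16  71] [264.24 146.79] [ 0.5505 -0.0341  0.04  ] [ 0.0626 -0.0088 -0.0042] d 0.16104141
[296 139   6  16  83] [298.65 146.27] [ 0.5488 -0.0505  0.04  ] [ 0.0629  0.0078 -0.0042] d 0.16103877
gap 0.016566321790649877
plate rect ((0.5643318891525269, -0.043500423431396484), (0.11584040522575378, 0.1025007963180542), 83.2094497680664)
white 1034 ((0.5634638071060181, -0.035948991775512695), (0.0047790417447686195, 0.09690669924020767), 81.19482421875) -8.408804
white 1085 ((0.5616532564163208, -0.050693079829216), (0.005742945242673159, 0.09696502238512039), 86.14349365234375) -4.578707
```

View pics/w11.png

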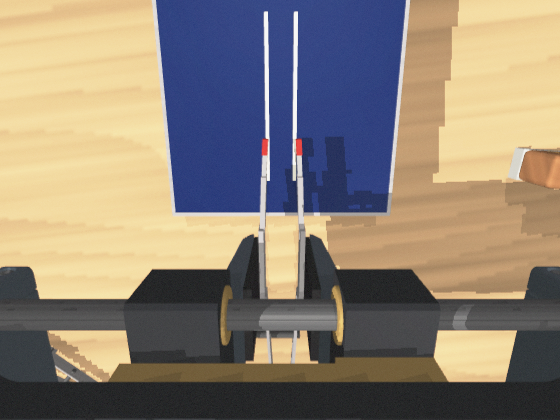

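Request:
play_rows --translation '[[0, 0, -0.2], [0, 0, -0.4], [0, 0, -0.5], [0, 0, -0.5], [0, 0, -0.5], [0, 0, -0.5]]' --turn '[[0, 0, 0], [0, 0, 0], [0, 0, 0], [0, 0, 0], [0, 0, 0], [0, 0, 0]]' --fingers 0.239

```text
clock: 18.85
position: [0.4873, -0.0353, 0.0307]
eef_rot: [[0.993, -0.119, 0.0], [-0.119, -0.993, -0.0], [0.0, 0.0, -1.0]]
wrist_force: [0.5, 0.4, -1.4]
gripper_width: 0.0219
```

```bash
cat > chk.py <<'E'
from tips import *
import sys
img,P,o,d=tips(sys.argv[1],float(sys.argv[2]))
K=np.array(P['K'])
# lines: white px beyond tips (upper rows), extrapolated in world
hsv=cv2.cvtColor(img,cv2.COLOR_RGB2HSV)
C=np.array([.5706,-.0442]);
wh=(img.min(2)>120)
L=[]
for sgn,(a,b) in (('L',(255,281)),('R',(281,306))):
    v,u=np.nonzero(wh[15:135,a:b]); u=u+a; v=v+15
    q=np.array([w('wrist',x,y,z=.026,P=P)[:2] for x,y in zip(u,v)],np.float32)
    f=cv2.fitLine(q,cv2.DIST_HUBER,0,.01,.01).ravel(); L.append(f); print(sgn,len(q),np.rad2deg(np.arctan2(f[1],f[0])),f[2:])
for q in o:
    print('tip-line offsets',[round(float((q[0]-f[2])*-f[1]*np.sign(f[0])+(q[1]-f[3])*abs(f[0]))*1000,2) for f in L])
E
python3 chk.py w12 .036; python3 chk.py w13 .036
```

```text
[ 0.4873 -0.0353  0.0307] -6.844850012748789 [ 0.53711202  0.42413851 -1.36542153] 0.021866322941367134
[264 139   6  16  81] [266.22 146.28] [ 0.5508 -0.0351  0.036 ] [ 0.063  -0.0078 -0.0053] d 0.16104735
[294 139   6  16  82] [296.87 146.35] [ 0.549  -0.0496  0.036 ] [ 0.0629  0.0069 -0.0053] d 0.16110635
gap 0.014650146108604357
L 565 -6.7749863 [ 0.58890873 -0.03939026]
R 563 -7.0175886 [ 0.58201545 -0.05276783]
tip-line offsets [-0.22, 13.74]
tip-line offsets [-14.87, -0.91]
[ 0.4873 -0.0353  0.0307] -6.847861578875858 [-0.63215699 -0.05186842 -1.05366659] 0.02206606146149505
[264 139   6  16  81] [266.17 146.11] [ 0.5509 -0.0351  0.036 ] [ 0.063  -0.0078 -0.0053] d 0.1609887
[294 139   6  16  82] [296.87 146.35] [ 0.549  -0.0496  0.036 ] [ 0.0629  0.0069 -0.0053] d 0.16109401
gap 0.01467522609086175
L 563 -6.715183 [ 0.5836062  -0.03877223]
R 559 -7.032565 [ 0.5820473  -0.05276877]
tip-line offsets [-0.15, 13.75]
tip-line offsets [-14.82, -0.92]
```

View pics/w13.png

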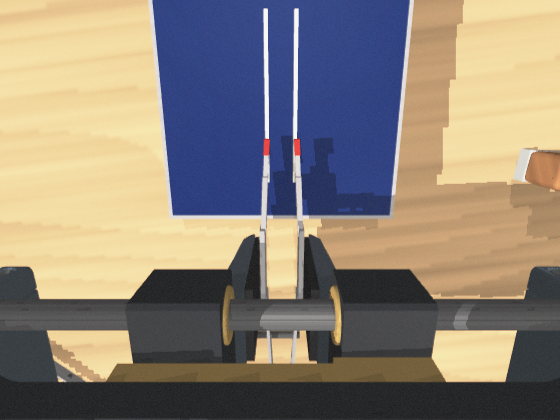

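Request:
play_rows --translation '[[0, 0.05, 0], [0, 0.05, 0], [0, 0.05, 0], [0, 0.05, 0], [0, 0.05, 0]]' --turn '[[0, 0, 0], [0, 0, 0], [0, 0, 0], [0, 0, 0], [0, 0, 0]]' --fingers 0.237

```text
clock: 19.45
position: [0.4873, -0.0348, 0.0306]
eef_rot: [[0.993, -0.119, -0.0], [-0.119, -0.993, -0.0], [-0.0, 0.0, -1.0]]
wrist_force: [-0.1, 0.1, -0.6]
gripper_width: 0.0216
```

```bash
python3 chk.py w14 .038; python3 chk.py w15 .038; python3 - <<'E'
from h import *
P=viewer.camera_params('wrist'); p,d=grab('wrist','w16')
for u,v in((266,146),(297,146)): print(w('wrist',u,v,d[v,u],P=P),w('wrist',u,v-30,d[v-30,u],P=P))
cv2.imwrite('pics/w16c.png',cv2.resize(p[100:250,220:350,::-1],None,fx=4,fy=4,interpolation=cv2.INTER_NEAREST))
print([manip.get_obs()['gripper_width']])
g,_=grab('top','t16')
E
```

```text
[ 0.4873 -0.0348  0.0306] -6.847745168231556 [-0.09560598  0.06827989 -0.63061107] 0.021648797283340022
[264 139   6  16  78] [266.4  146.18] [ 0.5509 -0.0348  0.038 ] [ 0.0632 -0.0076 -0.0074] d 0.16120514
[294 139   6  16  85] [296.41 146.48] [ 0.5491 -0.0488  0.038 ] [ 0.0631  0.0066 -0.0074] d 0.16117768
gap 0.014174978512273772
L 563 -6.6143436 [ 0.58347    -0.03875481]
R 563 -6.999449 [ 0.5819049  -0.05276365]
tip-line offsets [0.2, 14.08]
tip-line offsets [-13.97, -0.1]
[ 0.4872 -0.0348  0.0306] -6.8450921111933924 [-0.11013757  0.6098129  -0.62918356] 0.021629516381655448
[264 139   6  16  79] [266.43 146.28] [ 0.5509 -0.0348  0.038 ] [ 0.0632 -0.0076 -0.0074] d 0.16102883
[294 139   6  16  85] [296.41 146.51] [ 0.5491 -0.0488  0.038 ] [ 0.0631  0.0066 -0.0074] d 0.16110943
gap 0.014159574100832474
L 564 -6.717458 [ 0.58344734 -0.03876186]
R 565 -6.9828506 [ 0.5818431  -0.05276244]
tip-line offsets [0.14, 14.08]
tip-line offsets [-14.02, -0.08]
[ 0.55104419 -0.03460088  0.03789876] [ 0.5644307  -0.03588836  0.02689487]
[ 0.5493938  -0.04911799  0.03866032] [ 0.56262766 -0.05102935  0.02694421]
[0.02166253755793447]
```

View pics/w16c.png

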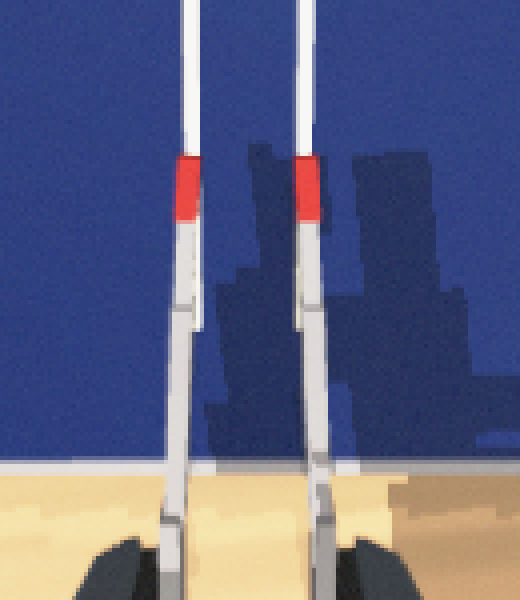

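View pics/t16.png

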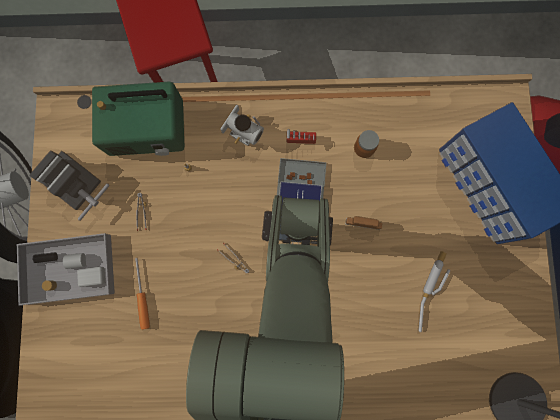

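Request:
play_rows --translation '[[0, 0, -0.1], [0, 0, -0.1], [0, 0, -0.1], [0, 0, -0.1], [0, 0, -0.1], [0, 0, -0.1]]' --turn '[[0, 0, 0], [0, 0, 0], [0, 0, 0], [0, 0, 0], [0, 0, 0], [0, 0, 0]]'

```text
clock: 20.25
position: [0.4873, -0.0348, 0.0296]
eef_rot: [[0.993, -0.119, -0.0], [-0.119, -0.993, -0.0], [0.0, 0.0, -1.0]]
wrist_force: [-0.1, -0.6, -0.7]
gripper_width: 0.0216
```

```bash
python3 chk.py w17 .037; python3 chk.py w18 .037
```

```text
[ 0.4873 -0.0348  0.0296] -6.843052139720655 [-0.07870021 -0.59710806 -0.72828117] 0.02155552785837978
[264 139   6  16  79] [266.56 146.25] [ 0.5509 -0.0348  0.037 ] [ 0.0632 -0.0075 -0.0074] d 0.16102986
[294 139   6  16  85] [296.41 146.49] [ 0.5491 -0.0488  0.037 ] [ 0.0631  0.0066 -0.0074] d 0.16121285
gap 0.014100690734100139
L 569 -6.706628 [ 0.58323133 -0.03873426]
R 569 -6.9897246 [ 0.58172834 -0.05274488]
tip-line offsets [0.09, 14.01]
tip-line offsets [-14.01, -0.09]
[ 0.4873 -0.0348  0.0296] -6.845785029964718 [-0.27301179  1.21696375 -0.88706544] 0.022032590832609195
[264 139   6  16  80] [266.52 146.22] [ 0.5509 -0.0348  0.037 ] [ 0.0632 -0.0075 -0.0074] d 0.1611837
[294 139   6  16  84] [296.44 146.45] [ 0.5492 -0.0489  0.037 ] [ 0.0631  0.0066 -0.0074] d 0.16120353
gap 0.014128879045552704
L 568 -6.7117834 [ 0.58690536 -0.03914941]
R 573 -6.9477725 [ 0.58157754 -0.05273447]
tip-line offsets [0.08, 14.06]
tip-line offsets [-14.05, -0.07]
```

Both points sit over their lines to about 0.1 mm, and the hold is steady, so I'm handing in.

```bash
python3 -c "
from h import *
print(manip.hand_in())"
```

```text
the job is handed in; nothing more can be done
None
```

I wiped the plate, stood the scraper back on the desk, and the arm is now holding the largest tweezers with one point over each scribed line. I handed in at about 20 s of the 67 s allowed.

- **Chips:** One stroke of the scraper pushed all five chips into the tray. The wrist picture afterwards showed the plate clear and five chips on the tray floor.
- **Scraper:** It is back where it stood at the start, set down gently and released. It shows there in the later top picture.
- **Tweezers:** They are held about 8.5 mm above the plate, measured to the centre of the points, which sit roughly 20 mm from the plate's centre along the lines. They were squeezed down in small steps and never nipped shut.
- **Last checks:**
  - **Gap:** The wrist camera measured 14.1 mm between the points.
  - **Points on the lines:** Each point was about 0.1 mm from its line.
  - **Steadiness:** The last pose readings were the same, and the wrist force was about 1 N.

**Where the checks disagreed:** The finger width reading wavered between 21.6 and 22.0 mm. That would mean a gap of 13.4 to 14.3 mm, so I went by the camera.

**Missed detection:** The network did not find the scraper in the wrist picture, so I located it from the depth image instead.

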